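# Start the bench dust extraction at its control station

### The arm

A 6-joint arm with a two-finger parallel gripper is mounted at the origin on a cart in front of the work surface, level with it; the furniture and walls round the work are solid. World frame = base frame: x ahead of the robot, y to its left, z up, the work surface at z = 0. Lengths are in m, angles in rad, forces in N, time in s.
With the tool pointing down it reaches from about 0.25 to 0.725 m from the base axis. Payload 4 kg.
Tool frame: the origin (TCP) lies midway between the tips of the shut fingers; the grasp point (between the pads) lies 19 mm behind it; z points along the fingers, y is the line along which they close (so a half turn about z gives the same grasp; the last joint's range is limited). The gripper opens to 85 mm and grips with 20 to 120 N. Pads are 22 mm wide; open, the fingers measure 114 mm over their backs; the gripper's body (76 mm by 85 mm) begins 54 mm behind the grasp point. The pads swing forward as they close: fully open they stand 13 mm farther back than shut.
Start: joints at [1.233, 0.241, 0.005, 1.335, 0, 1.571], TCP at [0.166, 0.472, 0.231] pointing down, gripper open.
Joint ranges: [-2.72, 2.72], [-1.05, 1.87], [-1.09, 1.28], [-1.99, 2.15], [-1.42, 1.44], [-3.14, 3.14]. Speed limits (rad/s): [2.79, 2.79, 3.14, 3.14, 3.14, 3.14].

### API

Orientations are given as a unit quaternion [x, y, z, w].
In Python, from workcell import bot gives the robot as it stands.
- The arm moves only by the tool play_rows, never from a script. Its argument "moves" is a list of rows, each a list of 3 entries, a list of its own where there are three numbers: the opening, from -1 (shut) to 1 (fully open), then the shift along the tool's x, y, z in cm, then the turn, a rotation vector about the tool's x, y, z in rad. A call has 1 to 12 rows; each row shifts and turns the commanded pose from where the row before left it, along the tool's axes as they then stand; what a row does not reach is not made up. A row lasts 1/12 s, in which the tool goes at most 41.7 mm and 7.16 degrees, less where a joint would pass 70% of its speed; a pose out of reach is approached as far as the arm can. A call is refused whole if a number of a shift passes 4.17 or a number of a turn 0.125, either way. A call with a gripper value outside its range is refused whole. The fingers move at their own pace and stop on an object; the grip force is fixed at half the most. Time passes only in rows, so rows that do not move let the fingers close. It gives the time, the measured TCP pose, the force and the opening at its end, in the units of the state.
- bot.get_obs(): the state, without advancing time (a new reading comes with each control period).
- bot.camera(name): name is "scene" or "top"; returns (picture, depth): 384x512x3 uint8, red, green, blue; 384x512 float32, m along the optical axis (not along the pixel's ray), 0 where there is no reading.
- bot.camera_info(name): a dict with "K" (3x3 intrinsics, pixels), "world_from_camera" (4x4, takes a point from camera to world coordinates). Camera axes: x right, y up, looking along -z (the intrinsics and any distortion apply to the point x, -y, -z); pixel columns grow to the right and rows downward; lengths in m; the calibration is good to about 2 mm. A picture is of the moment at which its call begins. camera_info takes no time and is no camera call.
- bot.job_done(): hands the job in, once; it reports no verdict.
The state is a dict: "clock": time; "joint_pos": joint angles; "joint_vel": joint speeds; "tau": joint torques, N m; "eef_pos": TCP position; "tool_rot": TCP orientation; "ft_force": force on the tool from outside, world axes, zero at the start; "ft_torque": the same for the moment, N m; "grip_width": finger opening in m.
Only numpy, scipy, OpenCV 4.12 (cv2) and the standard library are available. Lean on these libraries where they do the work, as an engineer would, in place of code of your own. Each camera call takes 0.05 s, during which the arm holds its last target. There are 200 camera calls.

### The job

Start the dust extraction at the row of controls with your closed fingertips: first push down the raised far end of the rocker switch until it has tipped fully over, then press the small round button fully in so that it stays in, and last press the wide bar key fully in, hold it there for about two seconds and let it come back up. Keep to that order, do not press the broad mushroom stop button, and do not pick up or move any of the loose things round about.

Things in the scene. Friction and masses are not known exactly. Their poses are not given: they have to be found in the camera images.
- station: fixed aluminium plate 110 x 420 x 8 mm on the bench; origin at the centre of its underside, z up, y along its length, x across it, away from the robot. Five slots 78 mm apart along y hold, in varying order, four control housings and a loose flux pot. All controls are black, proud of their housings, pressed straight down. Tallest near: mushroom stop 66 mm, dropper bottle 87 mm above the bench.
- rocker (a joint): angle of the rocker switch (rad): 0 = far end fully up (starts 0 to 0.08), 0.44 = far end fully down (switched on). It stays where it is left; about 3 N at the end moves it.
- rocker_far_end (a point): point on the top face of the rocker, 24 mm from its pivot towards the far (+x of station) end. The rocker is a flat plate 68 long (station x) x 28 wide x 6 thick mm that tips about a level pivot through its middle, parallel to station y, 54 mm above the bench. This point starts about 62 mm above the bench and travels about 10 mm down until the far end is fully down.
- round_button (a joint): travel of the small round button (m): 0 = up, 0.008 = fully in. It latches: it stays where it is pushed; about 3 N pushes it.
- round_button_top (a point): centre of the flat top of the small round button, diameter 26 mm, 56 mm above the bench when up; moves down with it
- bar_key (a joint): travel of the wide bar key (m): 0 = up, 0.008 = fully in. Spring: 2.5 N to start, 5.3 N fully in; springs back up when let go.
- bar_key_top (a point): centre of the flat top of the wide rectangular bar key, 24 (station x) x 46 (station y) mm, 56 mm above the bench when up; moves down with it
- mushroom (a joint): travel of the mushroom stop button (m): 0 = up, 0.006 = pressed. Not to be pressed. Springs back.
- mushroom_top (a point): centre of the domed top of the broad mushroom stop button, diameter 42 mm, 66 mm above the bench
- rocker_box: grey cast housing 84 deep (station x) x 60 wide x 34 high mm, fixed on the plate in one of five slots; origin at the centre of its underside, 8 mm above the bench, axes as the station's; carries the rocker
- round_box: grey cast housing 84 deep (station x) x 60 wide x 34 high mm, fixed on the plate in one of five slots; origin at the centre of its underside, 8 mm above the bench, axes as the station's; carries the small round button
- bar_box: grey cast housing 84 deep (station x) x 60 wide x 34 high mm, fixed on the plate in one of five slots; origin at the centre of its underside, 8 mm above the bench, axes as the station's; carries the bar key
- mushroom_box: grey cast housing 84 deep (station x) x 60 wide x 34 high mm, fixed on the plate in one of five slots; origin at the centre of its underside, 8 mm above the bench, axes as the station's; carries the mushroom stop
- pot: bystander, loose, leave it alone: small open grey flux pot, 45 dia x 31 mm high, standing on the plate in the slot without a housing; origin under its centre
- wax: bystander, loose, leave it alone: block of carving wax 28 x 72 x 14 mm in front of the plate; origin under its centre
- loupe1: bystander, loose, leave it alone: folding steel loupe 27 x 40 x 20 mm in front of the plate; origin under its centre
- clamp: bystander, loose, leave it alone: wooden ring clamp 27 x 134 x 27 mm lying in front of the plate; origin under its centre
- pliers: bystander, loose, leave it alone: flat pliers 44 x 164 x 12 mm lying behind the plate; origin under its centre
- bottle1: bystander, loose, leave it alone: amber dropper bottle, 27 dia x 87 mm high, standing behind the plate; origin under its centre
- stone: bystander, loose, leave it alone: pumice block 27 x 35 x 16 mm behind the plate; origin under its centre

How it is judged:
On the way, in this order (a step that is already met when the one before it is completed fails the run):
1. the rocker is tipped fully over (far end down) (value of joint rocker above 0.37 rad), for 0.2 s.
2. the small round button is fully in (value of joint round_button above 0.006 m), for 0.2 s.
3. the bar key is held in for at least a second (value of joint bar_key above 0.0055 m), for 1 s.
At the end, for the whole second after the job is handed in: rocker beyond 0.37 of 0.44 rad, round button latched in by at least 6 of 8 mm, bar key back up (within 1.5 mm) after it was held in by 5.5 mm or more for a second, mushroom stop up, every loose thing within 20 mm of its start (value of joint rocker above 0.37 rad and value of joint round_button above 0.006 m and value of joint each of bar_key, mushroom below 0.0015 m and distance of each of pot, wax, loupe1, clamp, pliers, bottle1, stone from where it was at the start of the episode below 0.02 m); the robot touches nothing.
It fails at once if the round button pressed before the rocker was tipped over (value of joint round_button above 0.003 m and value of joint rocker below 0.3 rad).
It fails at once if the bar key pressed before the round button was in (value of joint bar_key above 0.003 m and value of joint round_button below 0.005 m).
It fails at once if the mushroom stop pressed (value of joint mushroom above 0.0025 m).
It fails at once if a loose thing lifted, carried or pushed more than 20 mm from its place (distance of any of pot, wax, loupe1, clamp, pliers, bottle1, stone from where it was at the start of the episode above 0.02 m).
It also fails if it takes over 48 s, if anything falls off the work surface, if the arm or the gripper's body presses on something with over 40 N, if the wrist force passes 120 N, or if a joint passes its speed limit or range.

## Working session

There is one attempt and no reset: what is moved stays moved. The work goes in short steps, Python scripts to look and compute and a tool call to move; the robot and the scene stay as the last step left them, time stands still between calls to the robot, and variables do not carry over. Pictures are saved under pics/ and viewed, on a budget of 10 in all, crops included, one or two more only if the job needs it, and the job is handed in when it is done.

Besides the shell and the picture viewer there is one more tool, called after "Request:" as a command line: name --argument value ..., lists and objects as JSON in quotes. play_rows: Moves the arm, as the interface text tells. Its arguments: {"type":"object","properties":{"moves":{"type":"array"}},"required":["moves"]}

```bash
mkdir -p pics
cat > h.py <<'E'
import numpy as np,cv2
from workcell import bot
def world(name,d):
    i=bot.camera_info(name);K=np.array(i["K"]);T=np.array(i["world_from_camera"])
    v,u=np.mgrid[:d.shape[0],:d.shape[1]]
    x=(u-K[0,2])/K[0,0]*d;y=(v-K[1,2])/K[1,1]*d
    return np.stack([x,-y,-d],-1)@T[:3,:3].T+T[:3,3]
E
python3 - <<'E'
from h import *
for n in("top","scene"):
    p,d=bot.camera(n);cv2.imwrite(f"pics/{n}0.png",p[...,::-1]);np.savez(f"{n}0.npz",p=p,d=d);i=bot.camera_info(n);print(i)
o=bot.get_obs();print(o["clock"],o["eef_pos"],o["tool_rot"],o["grip_width"])
E
```

```text
{'K': array([[431.99661639,   0.        , 253.60917498],
       [  0.        , 431.99661639, 188.44043022],
       [  0.        ,   0.        ,   1.        ]]), 'world_from_camera': array([[-0.02123213,  0.99611589, -0.08545368,  0.48745312],
       [-0.9997736 , -0.02103509,  0.00320567, -0.05778557],
       [ 0.00139569,  0.0855024 ,  0.99633699,  1.00540913],
       [ 0.        ,  0.        ,  0.        ,  1.        ]])}
{'K': array([[425.74819632,   0.        , 253.63951161],
       [  0.        , 425.74819632, 191.98084026],
       [  0.        ,   0.        ,   1.        ]]), 'world_from_camera': array([[ 0.72216585,  0.51981675, -0.45636283,  0.1722636 ],
       [-0.69171886,  0.54152665, -0.47778019, -0.4460688 ],
       [-0.00122552,  0.66071131,  0.7506391 ,  0.71774722],
       [ 0.        ,  0.        ,  0.        ,  1.        ]])}
0.1 [0.16552428 0.47121486 0.23050055] [ 1.68111761e-01  9.85767494e-01 -9.26056959e-04 -1.58452199e-04] 0.08520670544480274
```

View pics/top0.png

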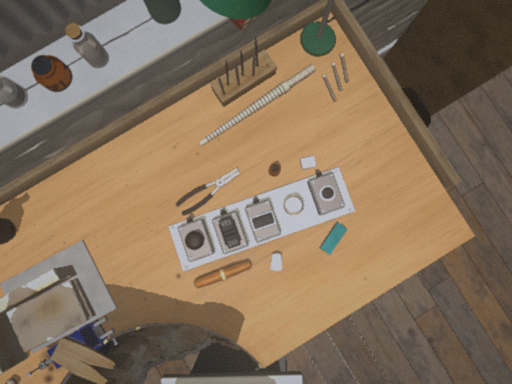

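View pics/scene0.png

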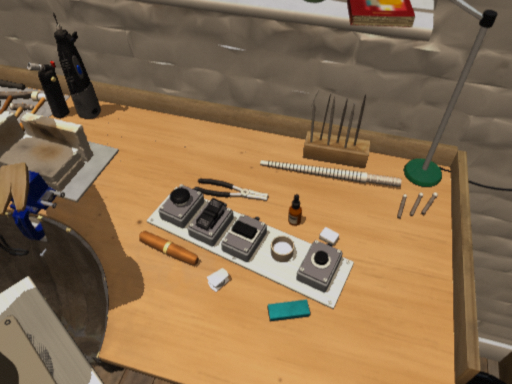

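Top view, left to right: mushroom (195,240), rocker (230,230), bar key (263,219), pot (293,204) and round button (327,192). The bottle is at (274,169). Next I'll measure the plate and the black caps.

Run:
```python
from h import *
z=np.load("top0.npz");p,d=z["p"],z["d"];W=world("top",d);H=W[...,2]
roi=np.zeros(H.shape,bool);roi[155:285,160:365]=1
g=p.astype(int)
# plate footprint: plate + everything on it, grey/white pixels or raised, largest blob
m=(roi&(((H>.004)&(H<.015)&(np.ptp(g,axis=2)<45)))|(roi&(H>.03)&(H<.075)&(np.ptp(g,axis=2)<45))).astype(np.uint8)
m=cv2.morphologyEx(m,cv2.MORPH_CLOSE,np.ones((3,3)))
n,l,s,c=cv2.connectedComponentsWithStats(m);k=1+s[1:,4].argmax()
q=(l==k)&(H<.015)
r=cv2.minAreaRect((W[q][:,:2]*1000).astype(np.float32));print("plate",r,np.median(H[q]))
for name,(u,v) in dict(mush=(195,240),rock=(230,230),bar=(263,219),pot=(293,204),round=(327,192)).items():
    w=np.zeros_like(roi);w[v-22:v+23,u-22:u+23]=1
    for nm,mm in (("box",w&(l==k)&(H>.037)&(H<.047)),("cap",w&(H>.0485)&(H<.08))):
        if mm.sum()<10: print(name,nm,mm.sum());continue
        P=W[mm];rr=cv2.minAreaRect((P[:,:2]*1000).astype(np.float32))
        print(name,nm,mm.sum(),np.round(rr[0],1),np.round(rr[1],1),round(rr[2],1),"mean",np.round(P.mean(0)*1000,1),"zmed/max",np.round([np.median(P[:,2])*1000,P[:,2].max()*1000],1))
np.save("m.npy",m)
a=cv2.resize(p[140:290,155:375,::-1],None,fx=3.6,fy=3.6,interpolation=cv2.INTER_CUBIC)
cv2.imwrite("pics/crop.png",a[:600,:800])
```

```text
plate ((503.874267578125, -77.54124450683594), (110.03963470458984, 419.5238952636719), 18.04645538330078) 0.007822499706895247
mush box 674 [463.4  56.3] [82.1 90.7] 17.2 mean [461.3  66.8  41.5] zmed/max [41.7 46.8]
mush cap 286 [458.7  71.4] [39.4 39.2] 89.2 mean [458.7  71.1  62.4] zmed/max [62.5 68.9]
rock box 577 [478.7  -6.4] [98.  97.5] 88.8 mean [477.5  -9.6  41.5] zmed/max [41.6 47. ]
rock cap 430 [473.6 -16.2] [71.3 67.4] 81.5 mean [474.6  -5.5  56.6] zmed/max [57.2 66.5]
bar box 708 [498.3 -80.5] [98.3 91.5] 88.6 mean [496.5 -76.5  41.8] zmed/max [41.7 47. ]
bar cap 225 [498.6 -79.1] [23.8 45.5] 18.3 mean [498.4 -79.1  55.5] zmed/max [55.6 59.9]
pot box 156 [ 533.  -148.8] [ 44.3 136.9] 32.1 mean [ 535.8 -152.6   40.8] zmed/max [40.6 46.7]
pot cap 22 [503.  -99.8] [ 4.5 21.9] 88.6 mean [501.3 -99.1  54.8] zmed/max [55.2 57.2]
round box 764 [ 556.7 -223.5] [82.4 58. ] 18.6 mean [ 556.  -222.5   42. ] zmed/max [42. 47.]
round cap 115 [ 557.4 -224.2] [24.5 27.6] 67.3 mean [ 556.3 -223.7   55.4] zmed/max [55.6 60. ]
```

View pics/crop.png

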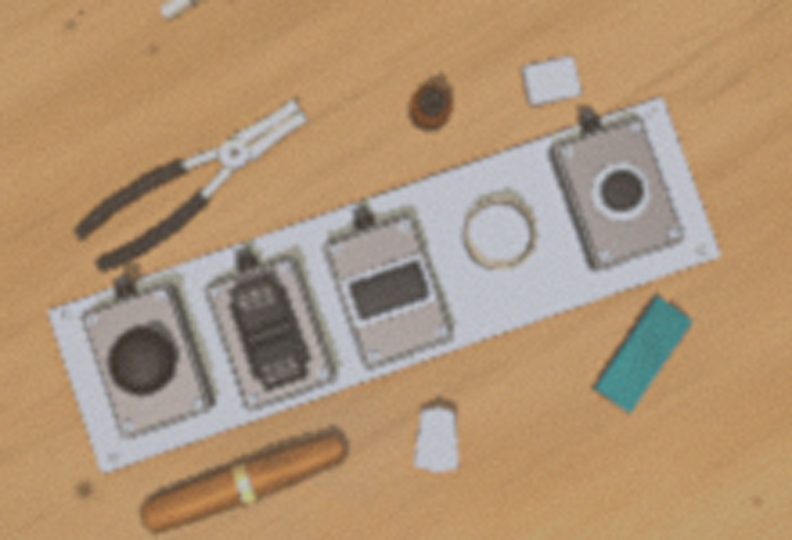

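The crop confirms the order, and the bar and round caps match their given sizes and heights. I still need the rocker in the station frame. To keep joint 6 in range I'll align tool y with station x (18°).

Run:
```python
from h import *
z=np.load("top0.npz");p,d=z["p"],z["d"];W=world("top",d);H=W[...,2]
a=np.deg2rad(18.05);c=np.array([.5039,-.0775]);R=np.array([[np.cos(a),-np.sin(a)],[np.sin(a),np.cos(a)]])
S=(W[...,:2]-c)@R
q=(abs(S[...,1]-.078)<.024)&(abs(S[...,0])<.045)&(H>.0485)&(H<.07)
P=np.c_[S[q],H[q]]*1000
for lo in range(-40,45,8):
    k=(P[:,0]>=lo)&(P[:,0]<lo+8)
    if k.sum(): print(lo,k.sum(),np.round(np.median(P[k],0),1),np.round(np.percentile(P[k,1],[2,98]),1))
print(np.percentile(P[:,0],[1,99]))
for n,st in dict(rock28=(28,78),).items(): print(n,c+R@(np.array(st)/1000))
o=bot.get_obs();t=[.503,.006];q=o["tool_rot"]
from scipy.spatial.transform import Rotation as Ro
M=Ro.from_quat(q).as_matrix();print(np.round(M,3))
print("turn about tool z",np.rad2deg(np.arctan2(M[1,1],M[0,1]))-18.05)
```

```text
-40 34 [-35.6  76.8  50.8] [65.2 90.6]
-32 55 [-28.   77.9  51.8] [61.3 95.1]
-24 54 [-19.9  77.8  53.8] [61.2 94.3]
-16 56 [-12.1  78.5  55.6] [61.2 95.7]
-8 55 [-4.  77.2 58.9] [60.4 94.4]
0 51 [ 4.1 77.8 58.8] [61.7 94.9]
8 56 [12.1 78.  60.3] [61.6 94.8]
16 47 [19.9 78.1 62.3] [65.2 91.4]
24 19 [26.  78.1 61.6] [65.6 90.1]
[-38.03693349  26.71016702]
rock28 [0.50635397 0.00533706]
[[-0.943  0.331 -0.001]
 [ 0.331  0.943 -0.002]
 [ 0.    -0.002 -1.   ]]
turn about tool z 52.59388953501686
```

Request:
play_rows --moves '[[-1, [0, 0, 0], [0, 0, 0.115]], [-1, [0, 0, 0], [0, 0, 0.115]], [-1, [0, 0, 0], [0, 0, 0.115]], [-1, [0, 0, 0], [0, 0, 0.115]], [-1, [0, 0, 0], [0, 0, 0.115]], [-1, [0, 0, 0], [0, 0, 0.115]], [-1, [0, 0, 0], [0, 0, 0.115]], [-1, [0, 0, 0], [0, 0, 0.113]], [-1, [-1.4, 0.43, 0], [0, 0, 0]], [-1, [-2.8, 0.88, 0], [0, 0, 0]], [-1, [-2.8, 0.88, 0], [0, 0, 0]], [-1, [-2.8, 0.88, 0], [0, 0, 0]]]'

```text
clock: 1.1
eef_pos: [0.2256, 0.3863, 0.2308]
tool_rot: [0.586, 0.81, -0.001, 0.0]
ft_force: [0.7, -0.1, 0.2]
grip_width: -0.0
```

Request:
play_rows --moves '[[-1, [-2.8, 0.88, 0], [0, 0, 0]], [-1, [-2.8, 0.88, 0], [0, 0, 0]], [-1, [-2.8, 0.88, 0], [0, 0, 0]], [-1, [-2.8, 0.88, 0], [0, 0, 0]], [-1, [-2.8, 0.88, 0], [0, 0, 0]], [-1, [-2.8, 0.88, 0], [0, 0, 0]], [-1, [-2.8, 0.88, 0], [0, 0, 0]], [-1, [-2.8, 0.88, 0], [0, 0, 0]], [-1, [-2.8, 0.88, 0], [0, 0, 0]], [-1, [-2.8, 0.88, 0], [0, 0, 0]], [-1, [-2.8, 0.88, 0], [0, 0, 0]], [-1, [0, 0, 0], [0, 0, 0]]]'

```text
clock: 2.1
eef_pos: [0.4146, 0.1211, 0.231]
tool_rot: [0.589, 0.808, -0.001, 0.001]
ft_force: [0.4, 0.1, 1.0]
grip_width: 0.0001
```

Request:
play_rows --moves '[[-1, [-2.77, 0.9, 1.0], [0, 0, 0]], [-1, [-2.77, 0.9, 1.0], [0, 0, 0]], [-1, [-2.77, 0.9, 1.0], [0, 0, 0]], [-1, [-2.77, 0.9, 1.0], [0, 0, 0]], [-1, [-2.77, 0.9, 1.0], [0, 0, 0]], [-1, [0, 0, 2.2], [0, 0, 0]], [-1, [0, 0, 2.2], [0, 0, 0]], [-1, [0, 0, 2.2], [0, 0, 0]], [-1, [0, 0, 2.0], [0, 0, 0]], [-1, [0, 0, 0], [0, 0, 0]], [-1, [0, 0, 0], [0, 0, 0]], [-1, [0, 0, 0], [0, 0, 0]]]'

```text
clock: 3.1
eef_pos: [0.4988, 0.0075, 0.0963]
tool_rot: [0.587, 0.81, 0.0, 0.0]
ft_force: [0.2, 0.0, -0.2]
grip_width: -0.0001
```

Run:
```python
from h import *
p,d=bot.camera("scene");o=bot.get_obs();print(o["eef_pos"],o["ft_force"])
cv2.imwrite("pics/s1.png",cv2.resize(p[160:310,130:370,::-1],None,fx=3.3,fy=3.3,interpolation=cv2.INTER_CUBIC))
```

```text
[0.49938176 0.00754853 0.0967759 ] [ 0.42454632  0.33520904 -0.08451379]
```

View pics/s1.png

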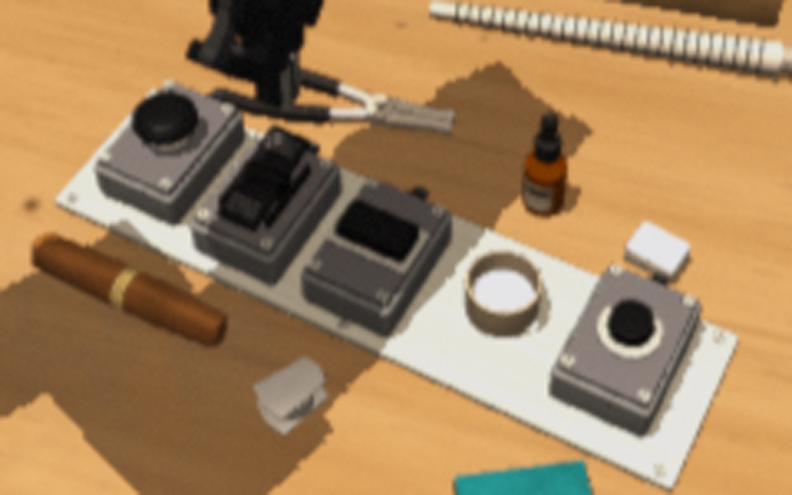

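The scene crop shows the shut fingers (about 275,95) just above the rocker's raised far end (about 285,150), clear of the mushroom (165,120). I'll correct 4 mm along y and descend.

Request:
play_rows --moves '[[-1, [-0.4, 0, 1.0], [0, 0, 0]], [-1, [0, 0, 1.0], [0, 0, 0]], [-1, [0, 0, 0.5], [0, 0, 0]], [-1, [0, 0, 0.3], [0, 0, 0]], [-1, [0, 0, 0.3], [0, 0, 0]], [-1, [0, 0, 0.3], [0, 0, 0]], [-1, [0, 0, 0.3], [0, 0, 0]], [-1, [0, 0, 0.2], [0, 0, 0]], [-1, [0, 0, 0.2], [0, 0, 0]], [-1, [0, 0, 0], [0, 0, 0]], [-1, [0, 0, 0], [0, 0, 0]]]'

```text
clock: 4.07
eef_pos: [0.5001, 0.0037, 0.0545]
tool_rot: [0.587, 0.809, 0.0, 0.0]
ft_force: [1.7, 1.3, 2.0]
grip_width: 0.0001
```

Request:
play_rows --moves '[[-1, [0, 0, 0.2], [0, 0, 0]], [-1, [0, 0, 0.2], [0, 0, 0]], [-1, [0, 0, 0], [0, 0, 0]], [-1, [0, 0, 0], [0, 0, 0]]]'

```text
clock: 4.4
eef_pos: [0.5002, 0.0037, 0.0518]
tool_rot: [0.587, 0.809, 0.001, 0.001]
ft_force: [-1.9, 0.8, 12.9]
grip_width: -0.0001
```

Request:
play_rows --moves '[[-1, [0, 0, 0.2], [0, 0, 0]], [-1, [0, 0, 0], [0, 0, 0]], [-1, [0, 0, 0], [0, 0, 0]], [-1, [0, 0, 0], [0, 0, 0]]]'

```text
clock: 4.73
eef_pos: [0.5003, 0.0037, 0.0514]
tool_rot: [0.587, 0.809, 0.001, 0.001]
ft_force: [-5.7, 1.6, 23.4]
grip_width: 0.0001
```

The force rose sharply with no further travel, so the rocker is at its stop. Now lift, move over the round button and look.

Request:
play_rows --moves '[[-1, [0, 0, -2.0], [0, 0, 0]], [-1, [0, 0, -2.0], [0, 0, 0]], [-1, [0, 0, -2.0], [0, 0, 0]], [-1, [-2.35, -0.16, 0], [0, 0, 0]], [-1, [-2.35, -0.16, 0], [0, 0, 0]], [-1, [-2.35, -0.16, 0], [0, 0, 0]], [-1, [-2.35, -0.16, 0], [0, 0, 0]], [-1, [-2.35, -0.16, 0], [0, 0, 0]], [-1, [-2.35, -0.16, 0], [0, 0, 0]], [-1, [-2.35, -0.16, 0], [0, 0, 0]], [-1, [-2.35, -0.16, 0], [0, 0, 0]], [-1, [-2.35, -0.16, 0], [0, 0, 0]]]'

```text
clock: 5.73
eef_pos: [0.5504, -0.2031, 0.1072]
tool_rot: [0.588, 0.809, -0.001, -0.001]
ft_force: [0.4, 1.2, 0.0]
grip_width: -0.0001
```

Request:
play_rows --moves '[[-1, [-2.35, -0.16, 0], [0, 0, 0]], [-1, [0, 0, 0], [0, 0, 0]], [-1, [0, 0, 0], [0, 0, 0]], [-1, [0, 0, 0], [0, 0, 0]]]'

```text
clock: 6.07
eef_pos: [0.5561, -0.2243, 0.1073]
tool_rot: [0.588, 0.809, -0.0, -0.001]
ft_force: [0.3, -0.2, 0.2]
grip_width: 0.0
```

```bash
cat > rk.py <<'E'
from h import *
p,d=bot.camera("scene");o=bot.get_obs();print(o["eef_pos"],o["ft_force"],o["joint_pos"])
cv2.imwrite("pics/s2.png",cv2.resize(p[160:310,130:370,::-1],None,fx=3.3,fy=3.3,interpolation=cv2.INTER_CUBIC))
W=world("scene",d);H=W[...,2]
a=np.deg2rad(18.05);c=np.array([.5039,-.0775]);R=np.array([[np.cos(a),-np.sin(a)],[np.sin(a),np.cos(a)]])
S=(W[...,:2]-c)@R
for n,y in (("rocker",.078),("bar",0.),("round",-.156)):
  for lo in (-.04,-.03,-.02,-.01,0,.01,.02,.03):
    k=(abs(S[...,1]-y)<.010)&(S[...,0]>=lo)&(S[...,0]<lo+.01)&(H>.03)&(H<.07)
    if k.sum()>3: print(n,lo,k.sum(),round(np.median(H[k])*1000,1))
E
python3 rk.py
```

```text
[ 0.55627944 -0.22384477  0.1075899 ] [-0.55111067  0.40168704  0.13184608] [-3.82597506e-01  5.13483709e-01  7.78992882e-02  1.13747504e+00
  5.35324427e-05  8.72704092e-01]
rocker -0.04 89 61.5
rocker -0.03 50 61.9
rocker -0.02 46 59.5
rocker -0.01 37 59.7
rocker 0 30 55.1
rocker 0.01 33 53.4
rocker 0.02 23 50.9
bar -0.04 47 42.9
bar -0.03 50 42.5
bar -0.02 76 54.6
bar -0.01 45 56.7
bar 0 21 56.5
bar 0.01 23 43.3
bar 0.02 40 42.6
bar 0.03 12 42.5
round -0.04 80 38.2
round -0.03 54 42.6
round -0.02 63 42.6
round -0.01 92 52.7
round 0 52 56.6
round 0.01 33 56.4
round 0.02 24 42.9
round 0.03 47 43.2
```

View pics/s2.png

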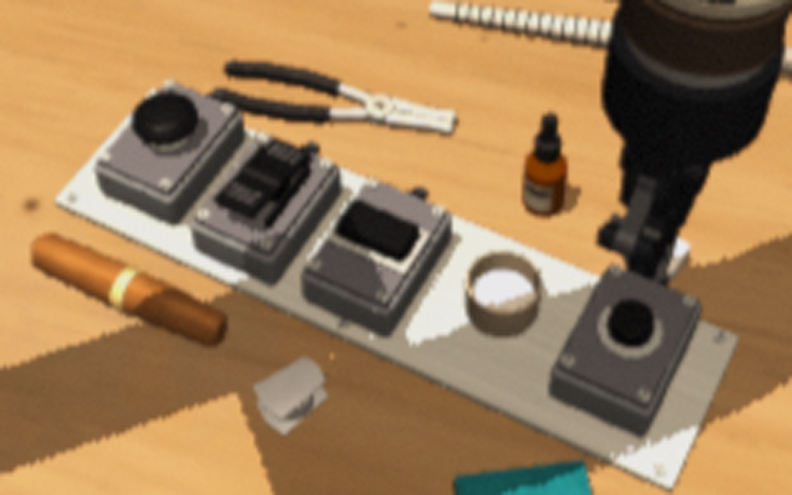

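The rocker now slopes the other way (62 mm near end, 51 mm far end, about -0.2 rad), so it's on. The fingers stand over the round button at (630,320). Pressing it.

Request:
play_rows --moves '[[-1, [0, 0, 2.0], [0, 0, 0]], [-1, [0, 0, 2.0], [0, 0, 0]], [-1, [0, 0, 0.6], [0, 0, 0]], [-1, [0, 0, 0.3], [0, 0, 0]], [-1, [0, 0, 0.3], [0, 0, 0]], [-1, [0, 0, 0.3], [0, 0, 0]], [-1, [0, 0, 0.2], [0, 0, 0]], [-1, [0, 0, 0.2], [0, 0, 0]], [-1, [0, 0, 0.1], [0, 0, 0]], [-1, [0, 0, 0], [0, 0, 0]], [-1, [0, 0, 0], [0, 0, 0]], [-1, [0, 0, 0], [0, 0, 0]]]'

```text
clock: 7.12
eef_pos: [0.5577, -0.2248, 0.0487]
tool_rot: [0.587, 0.809, 0.0, 0.0]
ft_force: [-0.1, 0.8, 2.2]
grip_width: 0.0
```

Request:
play_rows --moves '[[-1, [0, 0, 0.1], [0, 0, 0]], [-1, [0, 0, 0.2], [0, 0, 0]], [-1, [0, 0, 0.1], [0, 0, 0]], [-1, [0, 0, 0], [0, 0, 0]], [-1, [0, 0, 0], [0, 0, 0]], [-1, [0, 0, 0], [0, 0, 0]]]'

```text
clock: 7.62
eef_pos: [0.5579, -0.2249, 0.0479]
tool_rot: [0.587, 0.809, 0.0, 0.001]
ft_force: [-6.0, 2.8, 19.0]
grip_width: 0.0004
```

The button is at its stop (19 N, TCP at 47.9 mm). Lift, move over the bar key and check.

Request:
play_rows --moves '[[-1, [0, 0, -2.0], [0, 0, 0]], [-1, [0, 0, -2.0], [0, 0, 0]], [-1, [0, 0, -2.0], [0, 0, 0]], [-1, [2.24, -0.155, 0], [0, 0, 0]], [-1, [2.24, -0.155, 0], [0, 0, 0]], [-1, [2.24, -0.155, 0], [0, 0, 0]], [-1, [2.24, -0.155, 0], [0, 0, 0]], [-1, [2.24, -0.155, 0], [0, 0, 0]], [-1, [2.24, -0.155, 0], [0, 0, 0]], [-1, [2.24, -0.155, 0], [0, 0, 0]], [-1, [0, 0, 0], [0, 0, 0]], [-1, [0, 0, 0], [0, 0, 0]]]'

```text
clock: 8.62
eef_pos: [0.4981, -0.0786, 0.1042]
tool_rot: [0.587, 0.81, -0.0, 0.0]
ft_force: [0.3, -1.1, 0.5]
grip_width: 0.0
```

```bash
sed -i 's/s2.png/s3.png/' rk.py; python3 rk.py
```

```text
[ 0.49864843 -0.07929942  0.10436508] [ 0.20530741 -0.69460095  0.78663064] [-1.57123204e-01  3.42689137e-01 -2.02264117e-01  1.02509766e+00
 -9.73005129e-04  1.09819043e+00]
rocker -0.04 92 61.6
rocker -0.03 52 61.4
rocker -0.02 43 59.5
rocker -0.01 34 60.1
rocker 0 32 55.3
rocker 0.01 35 53.2
rocker 0.02 21 51.3
bar -0.04 43 42.6
bar -0.03 51 42.9
bar -0.02 79 54.6
bar -0.01 39 56.9
bar 0 25 56.0
bar 0.01 20 42.6
bar 0.02 40 42.5
bar 0.03 12 42.7
round -0.04 81 38.6
round -0.03 53 42.4
round -0.02 65 43.3
round -0.01 60 47.9
round 0 48 48.5
round 0.01 37 47.8
round 0.02 40 43.4
round 0.03 46 42.6
```

View pics/s3.png

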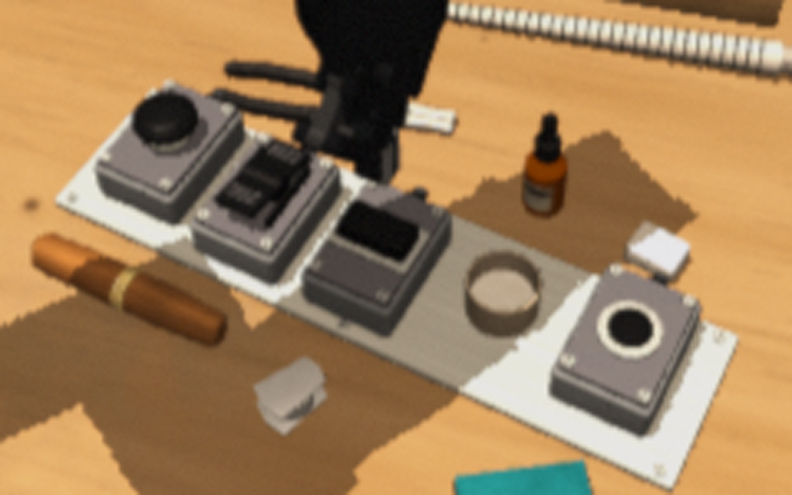

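The round button has latched at 48 mm (8 mm in), and the fingers stand over the bar key at (380,230). Pressing and holding.

Request:
play_rows --moves '[[-1, [0, 0, 2.0], [0, 0, 0]], [-1, [0, 0, 2.0], [0, 0, 0]], [-1, [0, 0, 0.4], [0, 0, 0]], [-1, [0, 0, 0.3], [0, 0, 0]], [-1, [0, 0, 0.3], [0, 0, 0]], [-1, [0, 0, 0.3], [0, 0, 0]], [-1, [0, 0, 0.2], [0, 0, 0]], [-1, [0, 0, 0.2], [0, 0, 0]], [-1, [0, 0, 0.2], [0, 0, 0]], [-1, [0, 0, 0.1], [0, 0, 0]], [-1, [0, 0, 0], [0, 0, 0]], [-1, [0, 0, 0], [0, 0, 0]]]'

```text
clock: 9.67
eef_pos: [0.4989, -0.0798, 0.0478]
tool_rot: [0.588, 0.809, 0.0, 0.002]
ft_force: [-9.9, -2.0, 23.1]
grip_width: -0.0002
```

Fully in. Hold for about 1.8 s more, then release.

Request:
play_rows --moves '[[-1, [0, 0, 0], [0, 0, 0]], [-1, [0, 0, 0], [0, 0, 0]], [-1, [0, 0, 0], [0, 0, 0]], [-1, [0, 0, 0], [0, 0, 0]], [-1, [0, 0, 0], [0, 0, 0]], [-1, [0, 0, 0], [0, 0, 0]], [-1, [0, 0, 0], [0, 0, 0]], [-1, [0, 0, 0], [0, 0, 0]], [-1, [0, 0, 0], [0, 0, 0]], [-1, [0, 0, 0], [0, 0, 0]], [-1, [0, 0, 0], [0, 0, 0]], [-1, [0, 0, 0], [0, 0, 0]]]'

```text
clock: 10.67
eef_pos: [0.4989, -0.0797, 0.0478]
tool_rot: [0.588, 0.809, 0.0, 0.002]
ft_force: [-9.7, -0.8, 23.6]
grip_width: -0.0004
```

Request:
play_rows --moves '[[-1, [0, 0, 0], [0, 0, 0]], [-1, [0, 0, 0], [0, 0, 0]], [-1, [0, 0, 0], [0, 0, 0]], [-1, [0, 0, 0], [0, 0, 0]], [-1, [0, 0, 0], [0, 0, 0]], [-1, [0, 0, 0], [0, 0, 0]], [-1, [0, 0, 0], [0, 0, 0]], [-1, [0, 0, 0], [0, 0, 0]], [-1, [0, 0, 0], [0, 0, 0]], [-1, [0, 0, 0], [0, 0, 0]]]'

```text
clock: 11.5
eef_pos: [0.4988, -0.0797, 0.0478]
tool_rot: [0.588, 0.809, 0.0, 0.002]
ft_force: [-8.8, -0.6, 24.0]
grip_width: 0.0001
```

Request:
play_rows --moves '[[-1, [0, 0, -1.0], [0, 0, 0]], [-1, [0, 0, -2.0], [0, 0, 0]], [-1, [0, 0, -2.0], [0, 0, 0]], [-1, [0, 0, -2.0], [0, 0, 0]], [-1, [0, 0, -2.0], [0, 0, 0]], [-1, [0, 0, 0], [0, 0, 0]], [-1, [0, 0, 0], [0, 0, 0]], [-1, [0, 0, 0], [0, 0, 0]], [-1, [0, 0, 0], [0, 0, 0]]]'

```text
clock: 12.25
eef_pos: [0.4976, -0.0787, 0.1331]
tool_rot: [0.587, 0.809, -0.0, -0.001]
ft_force: [-0.2, -0.7, -0.1]
grip_width: -0.0002
```

```bash
sed -i 's/s3.png/s4.png/' rk.py; python3 rk.py
```

```text
[ 0.49749891 -0.07877125  0.13303096] [ 0.30576061 -0.25795679  0.01502396] [-1.57128514e-01  3.15096150e-01 -1.59606503e-01  1.09846436e+00
  1.61946070e-04  1.09860924e+00]
rocker -0.04 87 60.0
rocker -0.03 48 61.7
rocker -0.02 46 59.8
rocker -0.01 37 60.0
rocker 0 30 55.8
rocker 0.01 32 53.6
rocker 0.02 23 50.9
rocker 0.03 4 42.2
bar -0.04 46 42.7
bar -0.03 54 43.1
bar -0.02 74 54.0
bar -0.01 44 56.9
bar 0 20 56.5
bar 0.01 22 43.0
bar 0.02 39 42.7
bar 0.03 13 42.4
round -0.04 78 38.5
round -0.03 53 42.6
round -0.02 64 43.0
round -0.01 63 47.7
round 0 50 48.8
round 0.01 40 47.5
round 0.02 37 43.2
round 0.03 50 42.7
```

View pics/s4.png

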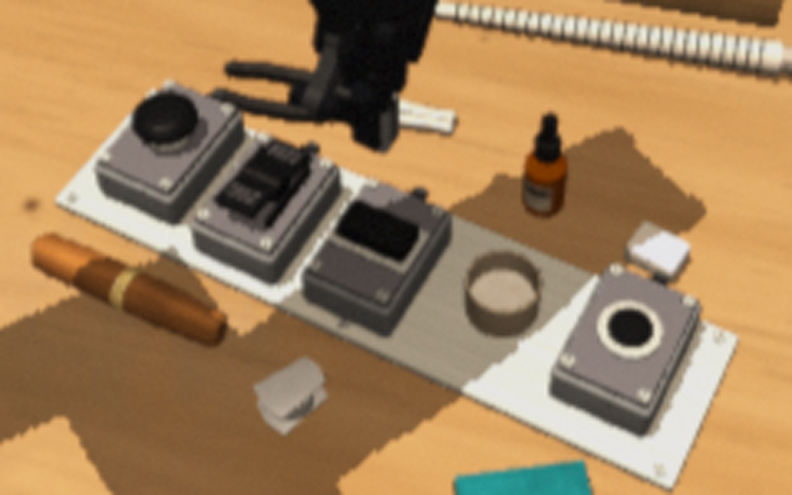

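The picture shows the rocker over (270,180), the round button in (630,325), the bar key up (380,230) and the loose things where they were. Handing in.

```bash
python3 -c "
from workcell import bot
print(bot.job_done())"
```

```text
the job is handed in; nothing more can be done
None
```

The dust extraction controls were worked in the required order, and I handed the job in at about 12.3 s on the robot's clock. The hand-in gave no verdict.

- **Rocker:** I pushed its far end down to the stop (23 N). The last depth reading has the near end at about 62 mm and the far end at about 51 mm, roughly -0.2 rad, so it is fully over.
- **Round button:** I pressed it to its stop, and it stayed in. Its top reads about 48 mm, which is the full 8 mm of travel.
- **Bar key:** I held it fully in for about 2 s with the TCP at 47.8 mm, then released it. Its top is back at about 56.5 mm.
- **Mushroom stop and loose things:** I never went near the mushroom stop. In the last picture it and the loose things look as they did before. I checked these by eye only, not by measurement.
- **Arm:** The fingers are clear at a height of 133 mm, with the force reading near zero.

The bar, round and rocker caps sat about 5 mm off the nominal slot centres along station x. I used the measured positions instead. No check failed.

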